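Unlock the cartridge dock and slide the cartridge home

TASK

Loosen the dock's lock with a fingertip: press lightly on the top of the knurled wheel's rim and roll it towards the cartridge channel, stroke after stroke, until its yellow mark has come round to the very top for the second time, which raises the red gate. Only then push the green-banded cartridge with a fingertip along its channel, under the gate, until it rests against the blue end stop. Grip and lift nothing, leave everything else where it stands, and finish clear of everything with the mark still at the top.

Things in the scene. Friction and masses are not known exactly. Their poses are not given: they have to be found in the camera images.
- dock: Fixed cartridge dock: aluminium base plate, 10 mm thick, from -75 to +85 mm along its x and -130 to +100 mm along its y. Origin on the table; x points away from the robot at yaw 0, y along the channel to the end stop, z up. Two white cheeks flank the wheel (tops 56 mm high); all but the wheel stays below 60 mm. Two vials stand on its far corner at the channel's open end.
- wheel (a joint): Turn of the knurled steel wheel, rad; grows as the rim's top moves towards the channel (dock -x). Its yellow mark (11 mm stripe across rim, line on both faces) is at the very top at 0, 6.28 and 12.57. It starts between 1.0 and 4.5, so the second time at the top is 12.57. Stops at 0 and 15.7. About 1 N at the rim turns it; it stays where left. A 30 mm stroke without slip turns it 1 rad.
- wheel_top (a point): Highest point of the wheel's rim, mid-width, 78 mm above the table when not pressed, at dock x +35, y +30 mm. Wheel 60 mm across, 22 mm wide, axis level along dock y. The axle is sprung: it yields straight down up to 7 mm; 4 mm takes about 5 N, 6 mm about 7 N (the gate dips with it). Pressed 4 mm, it turns with the fingertip by friction. Axes as the dock's.
- gate (a joint): Rise of the red gate, m: 0.0011 per rad of wheel. Its bar crosses the channel at dock y 26 to 34 mm, 16 mm high. At 0 its lower edge is 9 mm above the channel floor and blocks the 20 mm high cartridge; at 0.014 (mark at the top the second time) 23 mm, and the cartridge passes. Two guide rods at dock x -7, y 14 and 46 mm reach 52 mm above the table.
- cartridge: White loose reagent cartridge, green band and three green discs, 34 mm (its x) x 100 mm (its y, along the channel) x 20 mm high, about 90 g. It lies in the channel behind the gate. Origin: centre of its underside, 10 mm above the table. Push on its rear end (its -y end); at 20 to 28 mm above the table a fingertip clears the channel's walls and it slides easily.
- home (a point): Point on the channel floor (dock x -45, y +35, z 10 mm) where the cartridge's origin is when it rests against the blue end stop (face at dock y +85 mm, 20 mm high). The channel runs along dock y at dock x -45 mm; walls 8 mm high, 37 mm apart, from y -110 mm. Axes as the dock's.
- vial_a: Bystander: small vial with red cap, 22 mm across, 50 mm high, standing on the dock's plate. Origin: centre of its underside.
- vial_b: Bystander: small vial with blue cap, 22 mm across, 50 mm high, standing on the dock's plate. Origin: centre of its underside.
- spare: Bystander: spare cartridge with orange band lying on the table beyond the dock, 34 x 100 x 20 mm. Origin: centre of its underside.
- wash_bottle: Bystander: bottle 60 mm across, 140 mm high, at the right of the table. Origin: centre of its underside.
- jar: Bystander: jar 64 mm across, 80 mm high, at the right of the table. Origin: centre of its underside.
- beaker: Bystander: glass beaker 70 mm across, 85 mm high, at the left of the table. Origin: centre of its underside.
- dish: Bystander: clear flat dish 90 mm across, 20 mm high, at the left of the table. Origin: centre of its underside.
There are look-alikes about, which are no part of the job. Leave any turquoise look-alike of the cartridge alone.

How it is judged (in metres and radians):
On the way:
1. the wheel's mark stands at the top for the second time, the cartridge still behind the gate (value of joint wheel between 12.216 and 12.916 rad and y of cartridge in the frame of home below -0.045 m), for 0.2 s.
At the end, for the whole second after the job is handed in: The wheel's mark is at the top for the second time (12.57 rad, within 0.35 rad), the cartridge lies flat on the channel floor against the end stop (within 5 mm of home), and both are at rest (value of joint wheel between 12.216 and 12.916 rad and horizontal distance between cartridge and home below 0.005 m and height (world z) of cartridge below 0.014 m and angle between cartridge's own z axis and vertical below 0.08 rad and linear speed of cartridge below 0.01 m/s and velocity of joint wheel between -0.05 and 0.05 rad/s); the robot touches nothing.
It fails at once if the cartridge is lifted off the channel floor or tipped (height (world z) of cartridge above 0.02 m or angle between cartridge's own z axis and vertical above 0.25 rad).
It fails at once if the cartridge is pushed before the lock is loosened (distance of cartridge from where it was at the start of the episode above 0.012 m and value of joint wheel below 12.066 rad).
It fails at once if a bystander is moved or lifted (distance of any of vial_a, vial_b, spare, wash_bottle, jar, beaker, dish from where it was at the start of the episode above 0.02 m).
It also fails if it takes over 64 s, if anything falls off the work surface, if the arm or the gripper's body presses on something with over 40 N, if the wrist force passes 120 N, or if a joint passes its speed limit or range.

ROBOT

A 7-joint arm with a two-finger parallel gripper is mounted at the origin on the work surface. World frame = base frame: x ahead of the robot, y to its left, z up, the work surface at z = 0. Lengths are in mm, angles in rad, forces in N, time in s.
With the tool pointing down it reaches from about 425 to 925 mm from the base axis. Payload 6.8 kg.
Tool frame: the origin (TCP) lies midway between the tips of the shut fingers; the grasp point (between the pads) lies 19 mm behind it (bot.hold_point_z is the z of the grasp point in the tool frame, in mm); z points along the fingers, y is the direction in which the jaws open and shut (so a half turn about z gives the same grasp; the last joint's range is limited). The gripper opens to 88 mm and grips with 3 to 60 N. Pads are 20 mm wide; open, the fingers measure 115 mm over their backs; the gripper's body (75 mm by 178 mm) begins 61 mm behind the grasp point.
Start: joints at [-1.32, 0.477, 0.022, 1.555, -0.011, 1.109, -0.083], TCP at [237.024, 632.034, 222.664] pointing down, gripper open.
Joint ranges: [-2.96, 2.96], [-0.34, 2.1], [-1.41, 1.46], [0.24, 2.44], [-1.37, 4.51], [0.17, 1.92], [-2.96, 2.96]. Speed limits (rad/s): [2.39, 2.39, 3.14, 3.14, 3.14, 3.14, 3.14].

INTERFACE

Orientations are given as a unit quaternion [w, x, y, z].
In Python, from rig import bot, capture, job, boxes_of, outline_of gives the robot as it stands.
- The arm moves only by the tool apply_moves, never from a script. Its argument "increments" is a list of rows, each a list of 2 entries, a list of its own where there are three numbers: the shift along the world's x, y, z as a fraction of full scale, then the turn, a rotation vector about the world's x, y, z as a fraction of full scale. In form: [[[x, y, z], [wx, wy, wz]], ...]. A call has 1 to 8 rows; each row shifts and turns the pose as measured when the row begins; what a row does not reach is not made up. Full scale, the value 1, is 100 mm for a shift and 90 degrees for a turn. A row lasts 1/10 s, in which the tool goes at most 50 mm and 8.59 degrees, less where a joint would pass 70% of its speed; a pose out of reach is approached as far as the arm can. A call with a number of a shift or a turn outside -1 to 1 is refused whole. A call with a gripper value outside its range is refused whole. "gripper" is the closure, from -1 (fully open) to 1 (shut), set as the call begins (left out, the last holds). The fingers move at their own pace and stop on an object; "grip_force" is the grip in N (left out, the last holds). Time passes only in rows, so rows that do not move let the fingers close. It gives the time, the measured TCP pose, the force and the opening at its end, in the units of the state.
- bot.get_state(): the state, without advancing time (a new reading comes with each control period).
- capture(name): name is "scene" or "top"; returns a dict with "image" (420x560x3 uint8, red, green, blue), "intrinsics" (3x3 intrinsics, pixels), "R" (3x3) and "t" (3): a world point X has camera coordinates R X + t. Camera axes: x right, y down, z forward; pixel columns grow to the right and rows downward; lengths in mm; the calibration is good to about 2 mm. A picture is of the moment at which its call begins. There is no depth.
- job.close_job(): hands the job in, once; it reports no verdict.
Trained networks look in a picture, given as the dict that the camera call returned (one of the last four; its "shot" number tells which), for a name from the list of things; names that differ only in an ending like _2 or _b are one class to them, and where a whole thing is asked for, a point or a joint stands for the part that bears it (a point fixed in the world has none). Each returns a list of dicts, best first, with "confidence" (0 to 1); they miss things now and then, are a little off and sometimes report something else, mostly with a low value. They report only what shows in the picture. A call takes as long as a camera call. They do not tell look-alikes from the thing itself.
- boxes_of(picture, name): "bbox" ([left, top, right, bottom] in pixels, round what is visible of it).
- outline_of(picture, name): "region" (420x560 bool, what is visible of it) and "bbox" ([left, top, right, bottom] in pixels, round what is visible of it).
The state is a dict: "t": time; "q": joint angles; "joint_vel": joint speeds; "joint_torque": joint torques, N m; "tool_pos": TCP position; "tool_rot": TCP orientation; "wrist_force": force on the tool from outside, world axes, zero at the start; "ft_torque": the same for the moment, N m; "grip_width": finger opening in mm.
Only numpy, scipy, OpenCV 4.12 (cv2) and the standard library are available. Lean on these libraries where they do the work, as an engineer would, in place of code of your own. Each camera call takes 0.05 s, during which the arm holds its last target.

## Working session

There is one attempt and no reset: what is moved stays moved. The work goes in short steps, Python scripts to look and compute and a tool call to move; the robot and the scene stay as the last step left them, time stands still between calls to the robot, and variables do not carry over. Pictures are saved under pics/ and viewed, and the job is handed in when it is done.

Besides the shell and the picture viewer there is one more tool, called after "Emit:" by a JSON object that holds its "fn" and its "kwargs", one argument or row to a line. apply_moves: Moves the arm, as the interface text tells. Its arguments: {"type":"object","properties":{"increments":{"type":"array"},"gripper":{"type":"number"},"grip_force":{"type":"number"}},"required":["increments"]}

```bash
mkdir -p pics; ls; python3 - <<'E'
from rig import bot, capture, job, boxes_of, outline_of
import cv2,numpy as np,pickle
s=bot.get_state();print(s)
for n in("scene","top"):
    c=capture(n);cv2.imwrite(f"pics/{n}0.png",c["image"][:,:,::-1]);pickle.dump(c,open(f"{n}0.pkl","wb"))
    print(n,c["intrinsics"],c["R"],c["t"])
    for k in["dock","wheel","gate","cartridge","vial_a","spare","wash_bottle","jar","beaker","dish"]:
        print(k,[(b["bbox"],round(b["confidence"],2)) for b in boxes_of(c,k)])
E
```

```text
pics
{'t': 0.0, 'q': array([-1.32008795,  0.47776798,  0.02232774,  1.55645022, -0.01151205,
        1.10930508, -0.08308147]), 'joint_vel': array([ 0.00144646,  0.00070573, -0.00022937,  0.00089499,  0.00110618,
       -0.00112209,  0.00216997]), 'joint_torque': array([-3.62137480e-04, -5.82825673e+01,  1.53479654e+00, -2.72615308e+01,
       -5.43281087e-02,  1.65936031e-02,  1.60788177e-04]), 'tool_pos': array([236.82314959, 631.44193594, 221.70355259]), 'tool_rot': array([-1.03025321e-04,  1.78420940e-01,  9.83953838e-01, -8.95509092e-04]), 'wrist_force': array([-0.62265317, -0.02860407, -0.25514993]), 'ft_torque': array([-0.02452409,  0.01686674,  0.02747999]), 'grip_width': 87.534008382412}
scene [[537.30887498   0.         286.70778965]
 [  0.         537.30887498 207.92478689]
 [  0.           0.           1.        ]] [[ 0.87170812  0.48980081 -0.0148362 ]
 [ 0.28916352 -0.53860131 -0.79138681]
 [-0.3956127   0.68556822 -0.61113567]] [-518.62460064  -97.65453782 1623.99536044]
dock [([215.4, 217.7, 306.1, 298.8], 0.62)]
wheel [([268.2, 222.9, 294.0, 240.7], 0.84)]
gate [([23
[... 1165 characters left out ...]
tridge [([391.3, 252.2, 424.4, 287.9], 0.87), ([325.1, 272.7, 347.3, 306.7], 0.66), ([246.7, 256.0, 268.5, 289.8], 0.64), ([323.9, 223.4, 356.3, 240.6], 0.58), ([306.7, 196.1, 318.5, 217.4], 0.22)]
vial_a [([338.5, 186.7, 345.2, 198.5], 0.64), ([353.0, 187.0, 358.3, 196.1], 0.64), ([286.6, 183.0, 373.4, 252.3], 0.23)]
spare [([261.0, 146.4, 292.7, 158.3], 0.76), ([287.1, 182.4, 375.3, 251.0], 0.19)]
wash_bottle [([425.2, 210.9, 458.1, 238.0], 0.68), ([118.2, 181.5, 145.6, 207.6], 0.47), ([352.2, 186.7, 356.6, 195.8], 0.45)]
jar [([425.1, 160.4, 456.1, 187.1], 0.66)]
beaker [([115.0, 178.9, 145.6, 210.9], 0.95)]
dish [([132.1, 228.4, 165.3, 258.8], 0.76), ([323.5, 221.1, 358.1, 243.2], 0.55)]
```

```bash
python3 - <<'E'
import cv2
a=cv2.imread("pics/scene0.png");b=cv2.imread("pics/top0.png")
cv2.imwrite("pics/scene0z.png",cv2.resize(a[180:310,170:340],None,fx=4.6,fy=4.6,interpolation=cv2.INTER_CUBIC))
cv2.imwrite("pics/top0z.png",cv2.resize(b[175:265,270:390],None,fx=6.5,fy=6.5,interpolation=cv2.INTER_CUBIC))
E
```

```text
(no output)
```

View pics/scene0.png

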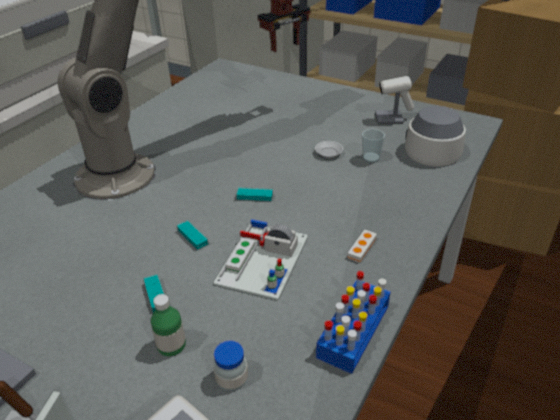

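View pics/top0.png

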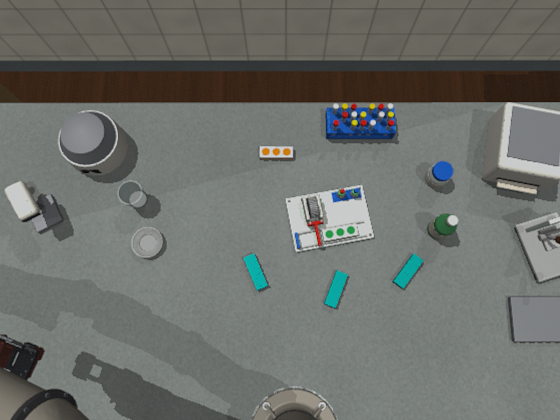

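View pics/scene0z.png

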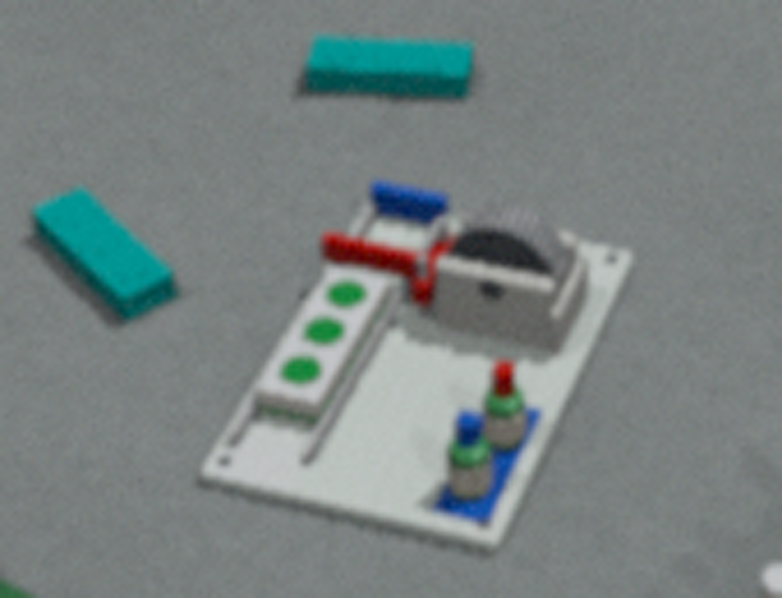

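View pics/top0z.png

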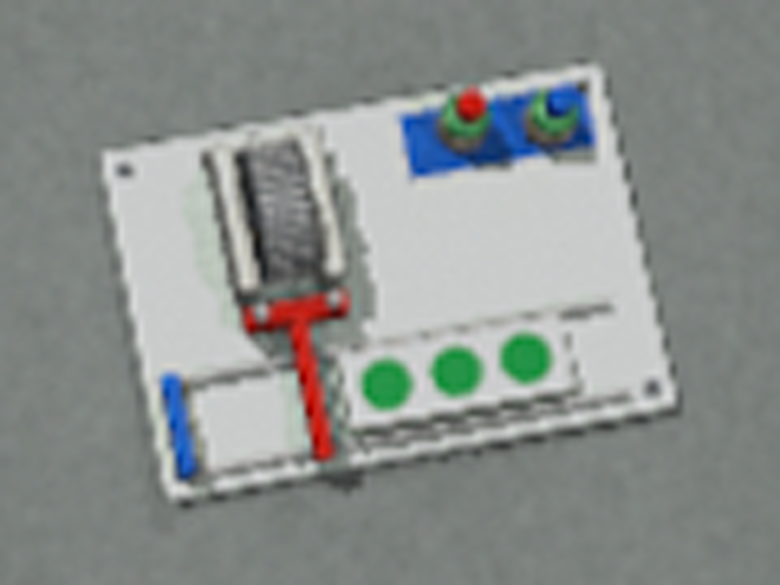

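```bash
cat > h.py <<'E'
import numpy as np,cv2,pickle
def proj(c,X):
    p=(c["R"]@np.asarray(X,float).reshape(-1,3).T).T+c["t"]
    u=(c["intrinsics"]@p.T).T
    return u[:,:2]/u[:,2:]
def d2w(P,pts):
    x,y,a=P[:3];pts=np.asarray(pts,float).reshape(-1,3);c,s=np.cos(a),np.sin(a)
    return np.c_[x+c*pts[:,0]-s*pts[:,1],y+s*pts[:,0]+c*pts[:,1],pts[:,2]]
def zoom(c,x0,y0,x1,y1,f,name,pts=None):
    im=cv2.resize(c["image"][y0:y1,x0:x1,::-1].copy(),None,fx=f,fy=f,interpolation=cv2.INTER_CUBIC)
    if pts is not None:
        for u in pts: cv2.circle(im,(int((u[0]-x0+.5)*f),int((u[1]-y0+.5)*f)),3,(255,0,255),-1)
    cv2.imwrite(name,im)
E
python3 - <<'E'
from h import *
from scipy.optimize import least_squares
T=pickle.load(open("top0.pkl","rb"));S=pickle.load(open("scene0.pkl","rb"))
tz=lambda a:np.array(a)/6.5-.5+[270,175]
sz=lambda a:np.array(a)/4.6-.5+[170,180]
tp=[((85,100,10),(105,152)),((85,-130,10),(600,66)),((-75,-130,10),(676,398)),((-75,100,10),(172,490))]
sp=[((-75,-130,10),(203,470)),((85,-130,10),(495,537)),((85,100,10),(632,250))]
def res(P,w=(1,1)):
    r=[]
    for X,u in tp:r+=list(w[0]*(proj(T,d2w(P,X))[0]-tz(u)))
    for X,u in sp:r+=list(w[1]*(proj(S,d2w(P,X))[0]-sz(u)))
    return np.array(r)
for w in((1,1),(1,0),(0,1)):
    o=least_squares(res,[550,-50,.1],args=(w,),x_scale=[10,10,.1]);print(w,o.x,np.round(res(o.x),1))
o=least_squares(res,[550,-50,.1],x_scale=[10,10,.1])
P=o.x;np.save("P.npy",P)
# cartridge centre from discs' centres, z=30
def back(c,u,z):
    Ki=np.linalg.inv(c["intrinsics"]);d=c["R"].T@Ki@np.array([u[0],u[1],1]);o=-c["R"].T@c["t"]
    return o+d*(z-o[2])/d[2]
def w2d(X):
    c,s=np.cos(P[2]),np.sin(P[2]);d=X[:2]-P[:2];return [c*d[0]+s*d[1],-s*d[0]+c*d[1]]
for u in[(386,385),(457,371),(526,358)]:print("T",w2d(back(T,tz(u),30)))
for u in[(346,293),(323,331),(300,370)]:print("S",w2d(back(S,sz(u),30)))
for n,u in(("a",(470,104)),("b",(560,104))):print(n,w2d(back(T,tz(u),60)))
pts=[(-75,100,10),(85,100,10),(85,-130,10),(-75,-130,10),(35,30,78),(35,19,78),(35,41,78),(-45,85,30),(-45,35,10),(-7,14,52),(-7,46,52)]
W=d2w(P,pts);print(W[4],W[8])
zoom(T,270,175,390,265,6.5,"pics/t1.png",proj(T,W));zoom(S,170,180,340,310,4.6,"pics/s1.png",proj(S,W))
E
```

```text
(1, 1) [ 5.78786786e+02 -9.05140676e+01  1.84535009e-01] [-1.   0.  -0.  -0.8  0.4  1.2 -0.9  1.7 -0.6  0.4  0.7  1.6  0.9  0.6]
(1, 0) [ 5.80478481e+02 -9.16184885e+01  1.81361486e-01] [-0.5 -0.7  0.4 -1.2  0.7  0.7 -0.6  1.  -0.4  0.8  0.9  2.2  1.4  1.1]
(0, 1) [ 5.76148869e+02 -8.84840261e+01  1.91177377e-01] [-1.8  1.2 -0.9 -0.2 -0.2  1.7 -1.4  2.8 -0.8 -0.3  0.6  0.5  0.1 -0.4]
T [np.float64(-45.293278617686475), np.float64(-2.658992586200453)]
T [np.float64(-44.931778054985315), np.float64(-34.29094027964883)]
T [np.float64(-44.84168135007612), np.float64(-65.03153414796692)]
S [np.float64(-46.6854919967817), np.float64(-1.648856197675368)]
S [np.float64(-46.75685682759654), np.float64(-33.369893311566834)]
S [np.float64(-46.52877188675414), np.float64(-64.673218654359)]
a [np.float64(64.41145577198945), np.float64(-59.86961042871697)]
b [np.float64(57.23038273442384), np.float64(-98.22573845932595)]
[607.6878614  -54.60128629  78.        ] [528.12867988 -64.36533448  10.        ]
```

View pics/t1.png

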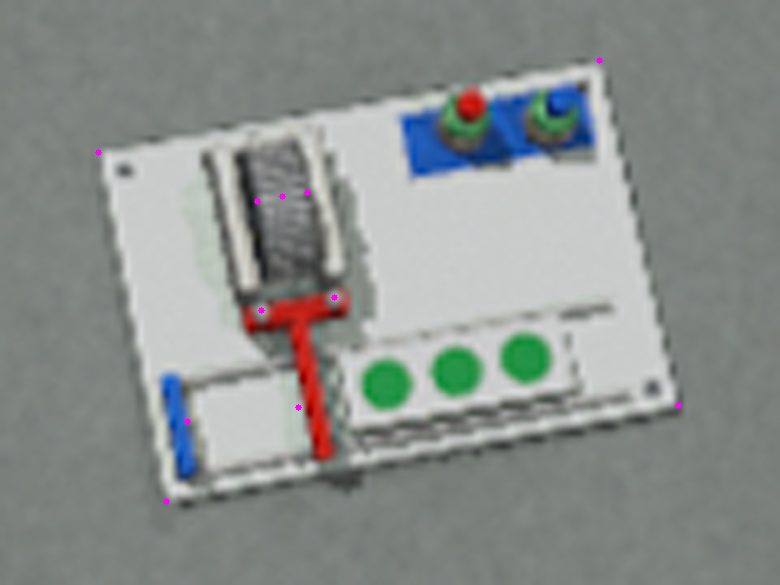

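View pics/s1.png

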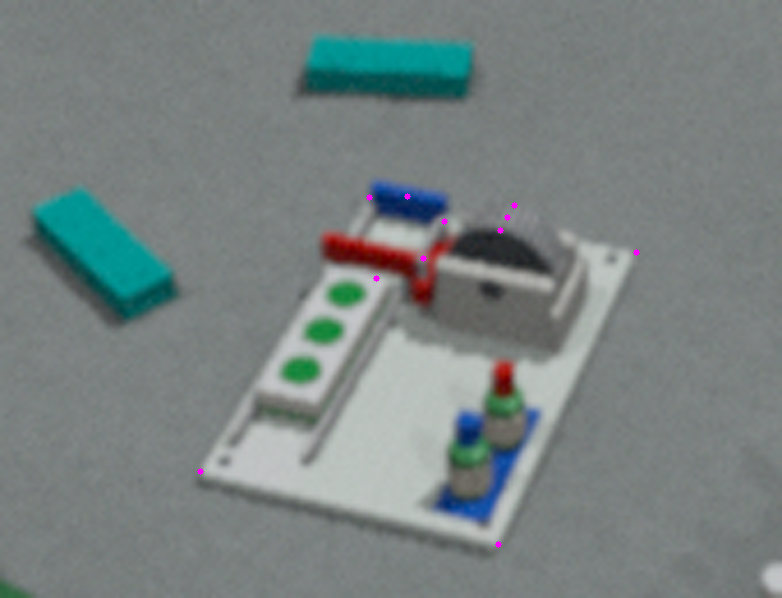

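Emit:
{"fn": "apply_moves", "kwargs": {
  "increments": [
    [[0.2,-0.4,0],[0,0,0.045]],
    [[0.24,-0.43,0],[0,0,0.045]],
    [[0.24,-0.43,0],[0,0,0.045]],
    [[0.24,-0.43,0],[0,0,0.045]],
    [[0.24,-0.43,0],[0,0,0.045]],
    [[0.24,-0.43,0],[0,0,0.045]],
    [[0.24,-0.43,0],[0,0,0.045]],
    [[0.24,-0.43,0],[0,0,0.0]]
  ],
  "gripper": 1,
  "grip_force": 40
}}

```text
t: 1.9
tool_pos: [421.0, 289.3, 222.8]
tool_rot: [-0.001, -0.086, 0.996, 0.002]
wrist_force: [0.5, 0.3, -0.7]
grip_width: 27.3
```

Emit:
{"fn": "apply_moves", "kwargs": {
  "increments": [
    [[0.25,-0.42,0],[0,0,0.008]],
    [[0.25,-0.42,0],[0,0,0]],
    [[0.25,-0.42,0],[0,0,0]],
    [[0.25,-0.42,0],[0,0,0]],
    [[0.25,-0.42,0],[0,0,0]],
    [[0.25,-0.42,0],[0,0,0]],
    [[0.2,-0.35,0],[0,0,0]],
    [[0.1,-0.15,0],[0,0,0]]
  ]
}}

```text
t: 2.7
tool_pos: [605.5, -27.0, 226.0]
tool_rot: [0.003, -0.09, 0.996, 0.002]
wrist_force: [-0.8, 0.5, 0.2]
grip_width: 0.8
```

Emit:
{"fn": "apply_moves", "kwargs": {
  "increments": [
    [[0.1,-0.13,-0.4],[0,0,0]],
    [[0.09,-0.12,-0.4],[0,0,0]],
    [[0,0,-0.35],[0,0,0]],
    [[0,0,0],[0,0,0]]
  ]
}}

```text
t: 3.1
tool_pos: [628.5, -58.5, 109.9]
tool_rot: [0.006, -0.086, 0.996, 0.001]
wrist_force: [0.3, 0.4, -0.2]
grip_width: 0.3
```

```bash
python3 - <<'E'
from rig import bot, capture
from h import *
P=np.load("P.npy")
S=capture("scene");T=capture("top")
zoom(T,270,175,390,265,6.5,"pics/t2.png");zoom(S,220,190,330,280,7,"pics/s2.png")
s=bot.get_state();print(s["t"],s["tool_pos"],s["tool_rot"],s["wrist_force"])
E
```

```text
3.2 [631.70254304 -58.65007305 114.74703706] [ 1.02424626e-02 -8.62648229e-02  9.96219254e-01  8.18358808e-04] [-0.26766335 -0.98138304  0.51649783]
```

View pics/t2.png

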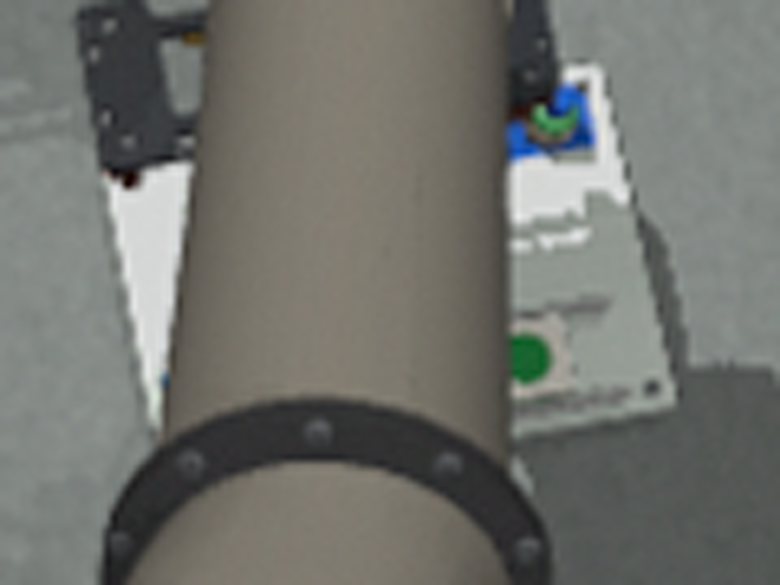

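View pics/s2.png

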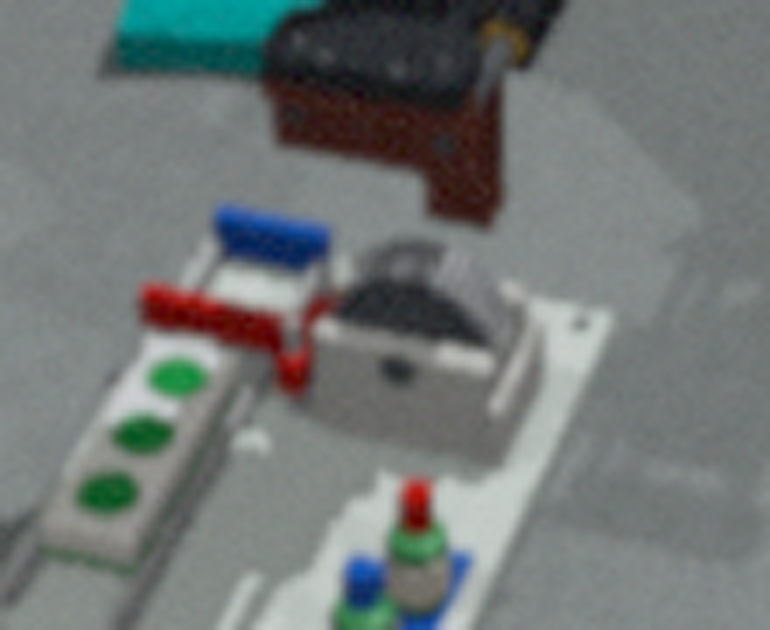

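Emit:
{"fn": "apply_moves", "kwargs": {
  "increments": [
    [[-0.06,0.07,-0.15],[0,0,0]],
    [[0,0,-0.1],[0,0,0]],
    [[0,0,-0.03],[0,0,0]],
    [[0,0,0],[0,0,0]],
    [[0,0,0],[0,0,0]]
  ]
}}

```text
t: 3.7
tool_pos: [632.2, -50.6, 95.8]
tool_rot: [0.018, -0.087, 0.996, 0.001]
wrist_force: [0.7, 0.1, 0.4]
grip_width: 0.6
```

```bash
cat > st.py <<'E'
from rig import bot
from h import *
P=np.load("P.npy");s=bot.get_state()
c,sn=np.cos(P[2]),np.sin(P[2]);d=s["tool_pos"][:2]-P[:2]
print(round(s["t"],2),"world",np.round(s["tool_pos"],1),"dock",np.round([c*d[0]+sn*d[1],-sn*d[0]+c*d[1]],1),"rot",np.round(s["tool_rot"],3),"F",np.round(s["wrist_force"],1))
E
python3 st.py
```

```text
3.7 world [632.2 -50.6  95.8] dock [59.9 29.4] rot [ 0.018 -0.087  0.996  0.001] F [0.7 0.1 0.4]
```

Emit:
{"fn": "apply_moves", "kwargs": {
  "increments": [
    [[-0.12,-0.02,-0.05],[0,0.023,0]],
    [[0,0,0],[0,0,0]],
    [[0,0,0],[0,0,0]]
  ]
}}

```text
t: 4.0
tool_pos: [620.2, -53.2, 92.1]
tool_rot: [-0.001, -0.087, 0.996, 0.002]
wrist_force: [1.1, -1.1, 0.3]
grip_width: 0.2
```

```bash
python3 st.py
```

```text
4.0 world [620.2 -53.2  92.1] dock [47.6 29. ] rot [-0.001 -0.087  0.996  0.002] F [ 1.1 -1.1  0.3]
```

Emit:
{"fn": "apply_moves", "kwargs": {
  "increments": [
    [[0,0.01,-0.1],[0,0,0]],
    [[0,0,0],[0,0,0]]
  ]
}}

```text
t: 4.2
tool_pos: [620.2, -52.3, 81.3]
tool_rot: [-0.001, -0.087, 0.996, 0.002]
wrist_force: [-0.8, -0.0, -0.1]
grip_width: 0.6
```

```bash
python3 st.py
```

```text
4.2 world [620.2 -52.3  81.3] dock [47.8 30. ] rot [-0.001 -0.087  0.996  0.002] F [-0.8 -0.  -0.1]
```

Emit:
{"fn": "apply_moves", "kwargs": {
  "increments": [
    [[0,0,-0.07],[0,0,0]],
    [[0,0,0],[0,0,0]]
  ]
}}

```text
t: 4.4
tool_pos: [621.3, -52.6, 74.2]
tool_rot: [0.0, -0.087, 0.996, 0.002]
wrist_force: [-0.3, -0.1, 4.8]
grip_width: 0.5
```

```bash
python3 st.py
```

```text
4.4 world [621.3 -52.6  74.2] dock [48.7 29.5] rot [ 0.    -0.087  0.996  0.002] F [-0.3 -0.1  4.8]
```

Emit:
{"fn": "apply_moves", "kwargs": {
  "increments": [
    [[-0.07,-0.013,0],[0,0,0]],
    [[-0.07,-0.013,0],[0,0,0]],
    [[-0.07,-0.013,0],[0,0,0]],
    [[-0.07,-0.013,0],[0,0,0]]
  ]
}}

```text
t: 4.8
tool_pos: [594.4, -57.5, 76.0]
tool_rot: [0.003, -0.087, 0.996, 0.002]
wrist_force: [1.1, 1.0, 3.2]
grip_width: 0.5
```

```bash
python3 st.py; python3 - <<'E'
from rig import capture
from h import *
S=capture("scene");zoom(S,220,190,330,280,7,"pics/s3.png")
E
```

```text
4.8 world [594.4 -57.5  76. ] dock [21.4 29.6] rot [ 0.003 -0.087  0.996  0.002] F [1.1 1.  3.2]
```

View pics/s3.png

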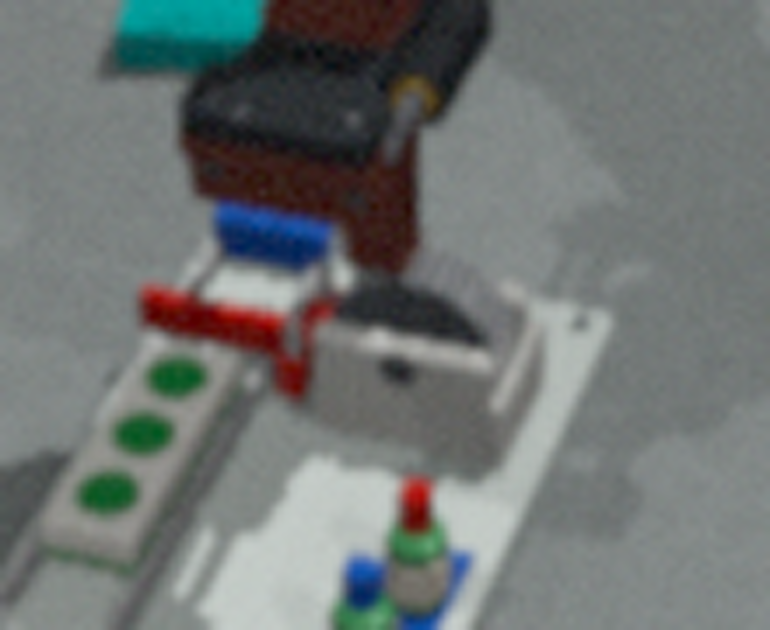

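Emit:
{"fn": "apply_moves", "kwargs": {
  "increments": [
    [[0,0,0.1],[0,0,0]],
    [[0.15,0.028,0.0],[0,0,0]],
    [[0.13,0.024,0],[0,0,0]],
    [[0,0,0],[0,0,0]],
    [[0,0,-0.04],[0,0,0]],
    [[0,0,0],[0,0,0]]
  ]
}}

```text
t: 5.45
tool_pos: [616.6, -53.2, 81.1]
tool_rot: [-0.002, -0.086, 0.996, 0.002]
wrist_force: [0.0, 0.5, -0.3]
grip_width: 0.7
```

```bash
python3 st.py; python3 - <<'E'
from rig import capture
from h import *
S=capture("scene");zoom(S,220,190,330,280,7,"pics/s4.png")
E
```

```text
5.45 world [616.6 -53.2  81.1] dock [44.  29.7] rot [-0.002 -0.086  0.996  0.002] F [ 0.   0.5 -0.3]
```

View pics/s4.png

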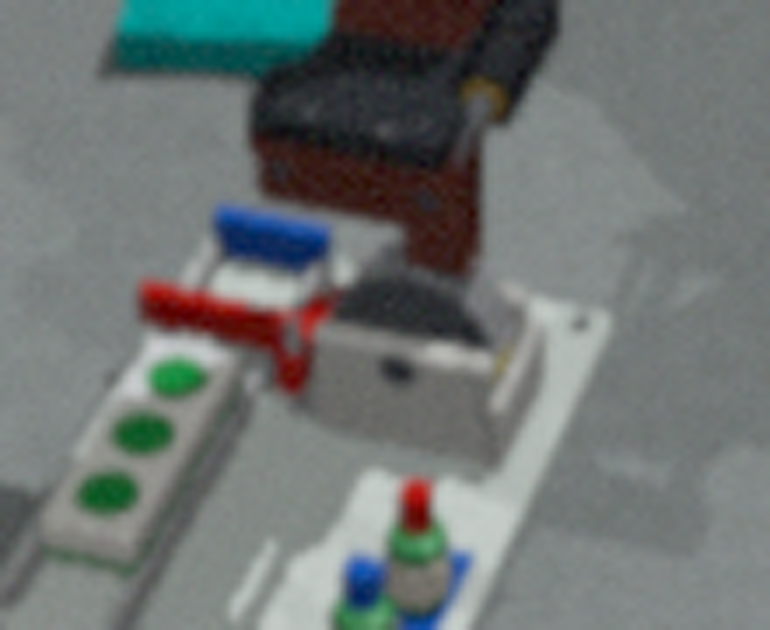

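Emit:
{"fn": "apply_moves", "kwargs": {
  "increments": [
    [[0.05,0.012,-0.03],[0,0,0]],
    [[0,0,-0.04],[0,0,0]],
    [[-0.02,-0.004,0],[0,0,0]],
    [[-0.07,-0.013,-0.005],[0,0,0]],
    [[-0.07,-0.013,-0.005],[0,0,0]],
    [[-0.07,-0.013,-0.005],[0,0,0]],
    [[-0.07,-0.013,-0.005],[0,0,0]]
  ]
}}

```text
t: 6.2
tool_pos: [593.5, -57.6, 74.4]
tool_rot: [0.002, -0.087, 0.996, 0.002]
wrist_force: [0.2, 0.5, 3.9]
grip_width: 0.4
```

```bash
python3 st.py
```

```text
6.2 world [593.5 -57.6  74.4] dock [20.5 29.6] rot [ 0.002 -0.087  0.996  0.002] F [0.2 0.5 3.9]
```

Up, back and ready to press, then look.

Emit:
{"fn": "apply_moves", "kwargs": {
  "increments": [
    [[0,0,0.1],[0,0,0]],
    [[0.16,0.03,0.0],[0,0,0]],
    [[0.15,0.028,0],[0,0,0]],
    [[0,0,-0.02],[0,0,0]],
    [[0,0,0],[0,0,0]]
  ]
}}

```text
t: 6.7
tool_pos: [617.4, -53.7, 81.7]
tool_rot: [-0.004, -0.085, 0.996, 0.002]
wrist_force: [-0.9, 0.1, -1.1]
grip_width: 0.2
```

```bash
python3 st.py; cat > look.py <<'E'
import sys
from rig import capture
from h import *
P=np.load("P.npy")
S=capture("scene");zoom(S,220,190,330,280,7,sys.argv[1])
hsv=cv2.cvtColor(S["image"],cv2.COLOR_RGB2HSV)
m=cv2.inRange(hsv,(20,90,90),(35,255,255));m[:200]=0;m[265:]=0;m[:,:255]=0;m[:,310:]=0
ys,xs=np.nonzero(m)
print("yellow n",len(xs))
if len(xs):
    u=np.array([xs.mean(),ys.mean()]);print("px",u,xs.min(),xs.max(),ys.min(),ys.max())
    th=np.linspace(-np.pi,np.pi,721)
    for y in (30,24.5,19):
        pr=proj(S,d2w(P,np.c_[35-30*np.sin(th),y+0*th,48+30*np.cos(th)]))
        d=np.hypot(*(pr-u).T);i=d.argmin();print("y",y,"theta",round(th[i],2),"err",round(d[i],1))
E
python3 look.py pics/s5.png
```

```text
6.7 world [617.4 -53.7  81.7] dock [44.7 29.1] rot [-0.004 -0.085  0.996  0.002] F [-0.9  0.1 -1.1]
yellow n 47
px [288.34042553 232.63829787] 282 292 201 238
y 30 theta -0.88 err 0.7
y 24.5 theta -0.83 err 0.8
y 19 theta -0.79 err 2.3
```

View pics/s5.png

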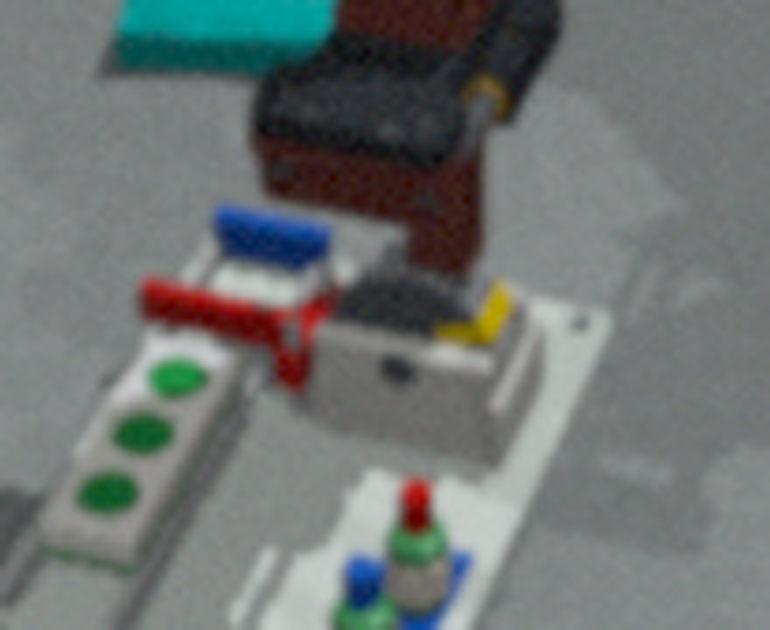

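Emit:
{"fn": "apply_moves", "kwargs": {
  "increments": [
    [[0.05,0.017,-0.03],[0,0,0]],
    [[0,0,-0.045],[0,0,0]],
    [[-0.02,-0.004,0],[0,0,0]],
    [[-0.07,-0.013,-0.005],[0,0,0]],
    [[-0.07,-0.013,-0.005],[0,0,0]],
    [[-0.07,-0.013,-0.007],[0,0,0]],
    [[-0.07,-0.013,-0.007],[0,0,0]],
    [[-0.03,-0.006,0],[0,0,0]]
  ]
}}

```text
t: 7.55
tool_pos: [588.3, -58.5, 73.8]
tool_rot: [-0.001, -0.085, 0.996, 0.002]
wrist_force: [0.1, 0.6, 4.0]
grip_width: 0.3
```

Emit:
{"fn": "apply_moves", "kwargs": {
  "increments": [
    [[0,0,0.1],[0,0,0]],
    [[0.17,0.033,0.0],[0,0,0]],
    [[0.17,0.033,0],[0,0,0]],
    [[0,0,-0.02],[0,0,0]],
    [[0,0,0],[0,0,0]]
  ]
}}

```text
t: 8.05
tool_pos: [616.9, -53.5, 81.1]
tool_rot: [-0.006, -0.084, 0.996, 0.002]
wrist_force: [0.4, 0.4, 0.1]
grip_width: 0.5
```

```bash
python3 st.py;python3 look.py pics/s6.png
```

```text
8.05 world [616.9 -53.5  81.1] dock [44.3 29.4] rot [-0.006 -0.084  0.996  0.002] F [0.4 0.4 0.1]
yellow n 39
px [277.20512821 230.33333333] 275 279 225 235
y 30 theta 0.21 err 3.8
y 24.5 theta 0.13 err 2.3
y 19 theta 0.08 err 0.9
```

View pics/s6.png

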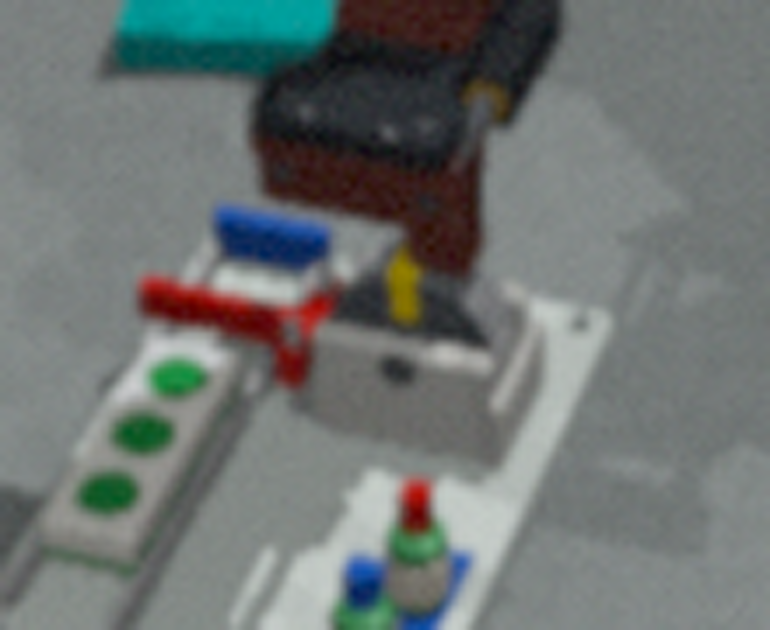

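Emit:
{"fn": "apply_moves", "kwargs": {
  "increments": [
    [[0.05,0.015,-0.03],[0,-0.006,0]],
    [[0,0,-0.045],[0,0,0]],
    [[-0.02,-0.004,0],[0,0,0]],
    [[-0.07,-0.013,-0.005],[0,0,0]],
    [[-0.07,-0.013,-0.005],[0,0,0]],
    [[-0.07,-0.013,-0.007],[0,0,0]],
    [[-0.07,-0.013,-0.007],[0,0,0]],
    [[-0.03,-0.006,0],[0,0,0]]
  ]
}}

```text
t: 8.9
tool_pos: [588.4, -58.5, 73.9]
tool_rot: [0.003, -0.084, 0.996, 0.002]
wrist_force: [-0.4, 1.2, 4.3]
grip_width: 0.8
```

Emit:
{"fn": "apply_moves", "kwargs": {
  "increments": [
    [[0,0,0.1],[0,0,0]],
    [[0.17,0.033,0.0],[0,0,0]],
    [[0.17,0.033,0],[0,0,0]],
    [[0,0,-0.02],[0,0,0]],
    [[0,0,0],[0,0,0]]
  ]
}}

```text
t: 9.4
tool_pos: [617.4, -53.4, 81.7]
tool_rot: [-0.002, -0.083, 0.997, 0.002]
wrist_force: [-0.3, -0.5, 0.3]
grip_width: 0.7
```

```bash
python3 st.py;python3 look.py pics/s7.png
```

```text
9.4 world [617.4 -53.4  81.7] dock [44.8 29.4] rot [-0.002 -0.083  0.997  0.002] F [-0.3 -0.5  0.3]
yellow n 25
px [273.72 228.  ] 267 290 201 236
y 30 theta 0.58 err 1.0
y 24.5 theta 0.47 err 0.2
y 19 theta 0.38 err 1.4
```

View pics/s7.png

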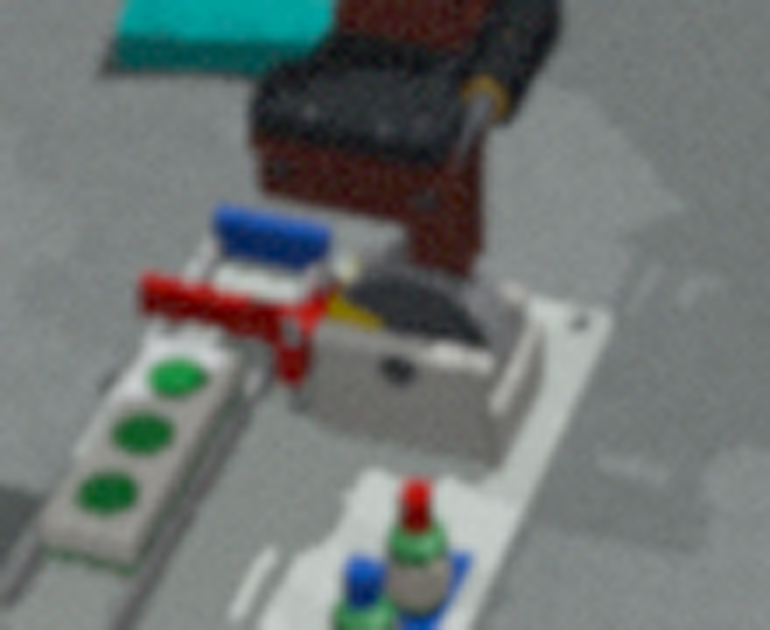

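Emit:
{"fn": "apply_moves", "kwargs": {
  "increments": [
    [[0.05,0.015,-0.03],[0,0,0]],
    [[0,0,-0.045],[0,0,0]],
    [[-0.02,-0.004,0],[0,0,0]],
    [[-0.07,-0.013,-0.005],[0,0,0]],
    [[-0.07,-0.013,-0.005],[0,0,0]],
    [[-0.07,-0.013,-0.007],[0,0,0]],
    [[-0.07,-0.013,-0.007],[0,0,0]],
    [[-0.03,-0.006,0],[0,0,0]]
  ]
}}

```text
t: 10.25
tool_pos: [588.2, -58.5, 73.8]
tool_rot: [0.001, -0.083, 0.997, 0.002]
wrist_force: [0.1, 1.3, 3.5]
grip_width: 0.8
```

Emit:
{"fn": "apply_moves", "kwargs": {
  "increments": [
    [[0,0,0.1],[0,0,0]],
    [[0.17,0.033,0.0],[0,0,0]],
    [[0.17,0.033,0],[0,0,0]],
    [[0,0,-0.02],[0,0,0]],
    [[0,0,0],[0,0,0]]
  ]
}}

```text
t: 10.75
tool_pos: [616.8, -53.5, 81.0]
tool_rot: [-0.004, -0.082, 0.997, 0.002]
wrist_force: [-0.2, 0.3, -1.1]
grip_width: 0.2
```

Emit:
{"fn": "apply_moves", "kwargs": {
  "increments": [
    [[0.05,0.015,-0.03],[0,-0.003,0]],
    [[0,0,-0.045],[0,0,0]],
    [[-0.02,-0.004,0],[0,0,0]],
    [[-0.07,-0.013,-0.005],[0,0,0]],
    [[-0.07,-0.013,-0.005],[0,0,0]],
    [[-0.07,-0.013,-0.007],[0,0,0]],
    [[-0.07,-0.013,-0.007],[0,0,0]],
    [[-0.03,-0.006,0],[0,0,0]]
  ]
}}

```text
t: 11.55
tool_pos: [590.6, -58.2, 74.5]
tool_rot: [0.004, -0.082, 0.997, 0.002]
wrist_force: [0.4, -0.3, 3.3]
grip_width: 0.7
```

Emit:
{"fn": "apply_moves", "kwargs": {
  "increments": [
    [[0,0,0.1],[0,0,0]],
    [[0.17,0.033,0.0],[0,0,0]],
    [[0.17,0.033,0],[0,0,0]],
    [[0,0,-0.02],[0,0,0]],
    [[0,0,0],[0,0,0]]
  ]
}}

```text
t: 12.05
tool_pos: [620.6, -52.8, 82.5]
tool_rot: [-0.0, -0.081, 0.997, 0.002]
wrist_force: [0.2, 0.6, 0.4]
grip_width: 0.3
```

```bash
python3 st.py;python3 look.py pics/s8.png
```

```text
12.05 world [620.6 -52.8  82.5] dock [48.  29.4] rot [-0.    -0.081  0.997  0.002] F [0.2 0.6 0.4]
yellow n 2
px [290.  201.5] 290 290 201 202
y 30 theta -0.15 err 27.2
y 24.5 theta -0.16 err 28.7
y 19 theta -0.17 err 30.3
```

View pics/s8.png

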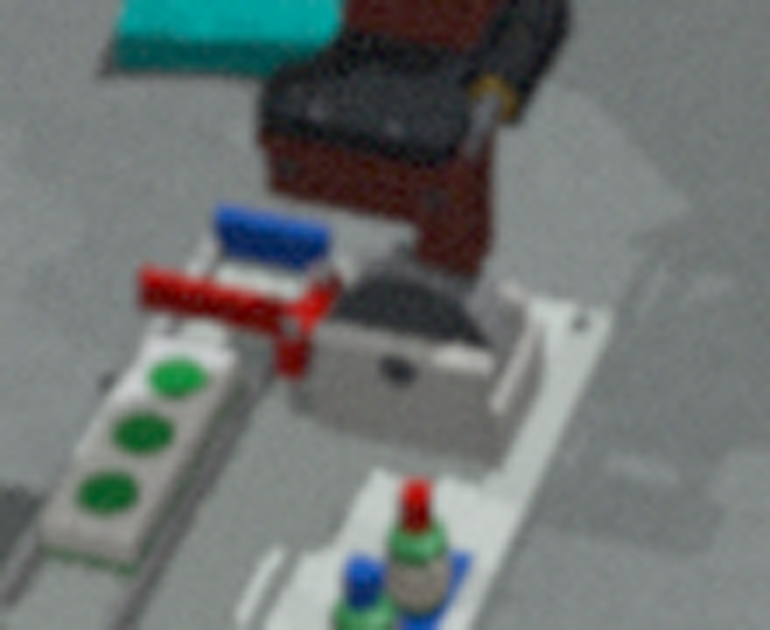

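Emit:
{"fn": "apply_moves", "kwargs": {
  "increments": [
    [[0.02,0.01,-0.035],[0,0,0]],
    [[0,0,-0.05],[0,0,0]],
    [[-0.02,-0.004,0],[0,0,0]],
    [[-0.07,-0.013,-0.005],[0,0,0]],
    [[-0.07,-0.013,-0.005],[0,0,0]],
    [[-0.07,-0.013,-0.007],[0,0,0]],
    [[-0.07,-0.013,-0.007],[0,0,0]],
    [[-0.03,-0.006,0],[0,0,0]]
  ]
}}

```text
t: 12.9
tool_pos: [588.4, -58.4, 73.9]
tool_rot: [0.003, -0.081, 0.997, 0.002]
wrist_force: [0.5, 1.8, 4.1]
grip_width: 0.3
```

Emit:
{"fn": "apply_moves", "kwargs": {
  "increments": [
    [[0,0,0.1],[0,0,0]],
    [[0.17,0.033,0.0],[0,0,0]],
    [[0.17,0.033,0],[0,0,0]],
    [[0,0,-0.02],[0,0,0]],
    [[0,0,0],[0,0,0]]
  ]
}}

```text
t: 13.4
tool_pos: [617.2, -53.4, 81.6]
tool_rot: [-0.002, -0.08, 0.997, 0.002]
wrist_force: [0.8, 0.5, 0.1]
grip_width: 0.7
```

```bash
python3 st.py;python3 look.py pics/s9.png
```

```text
13.4 world [617.2 -53.4  81.6] dock [44.6 29.5] rot [-0.002 -0.08   0.997  0.002] F [0.8 0.5 0.1]
yellow n 20
px [291.   228.85] 288 293 201 241
y 30 theta -0.8 err 3.8
y 24.5 theta -0.77 err 5.3
y 19 theta -0.74 err 6.9
```

View pics/s9.png

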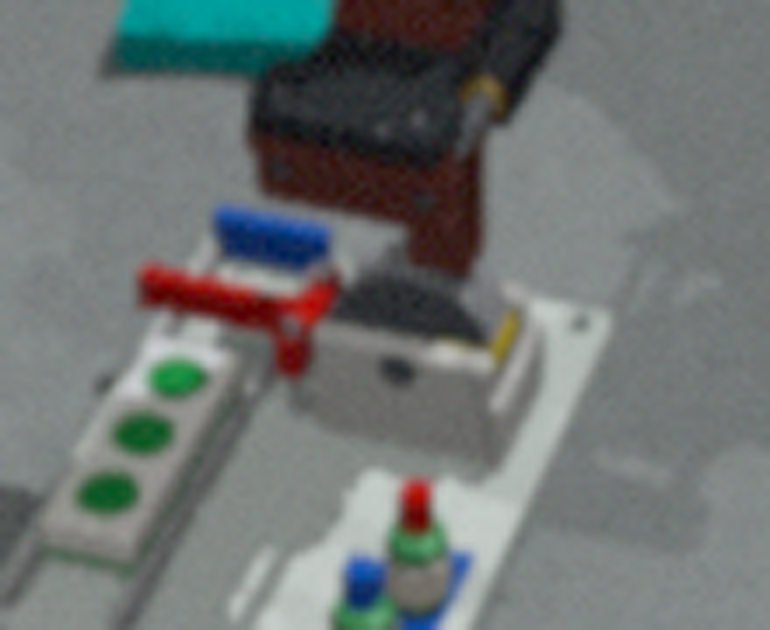

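```bash
sed -i 's/m\[:200\]=0/m[:212]=0/' look.py; python3 - <<'E'
from h import *
S=pickle.load(open("scene0.pkl","rb"));P=np.load("P.npy")
for n,z in(("s9",(507,335)),("s5",(495,312)),("s4",(505,358)),("s6top",(404,262))):
    u=np.array(z)/7-.5+[220,190];th=np.linspace(-np.pi,np.pi,721)
    pr=proj(S,d2w(P,np.c_[35-30*np.sin(th),30+0*th,48+30*np.cos(th)]));d=np.hypot(*(pr-u).T);i=d.argmin();print(n,th[i],d[i])
E
```

```text
s9 -1.4311699866353502 0.4078065840730483
s5 -1.082104136236484 0.029482756824271657
s4 -1.7802358370342162 0.22245308146606899
s6top 0.21816615649929139 0.3704574034490889
```

Emit:
{"fn": "apply_moves", "kwargs": {
  "increments": [
    [[0.05,0.015,-0.03],[0,0,0]],
    [[0,0,-0.045],[0,0,0]],
    [[-0.02,-0.004,0],[0,0,0]],
    [[-0.07,-0.013,-0.005],[0,0,0]],
    [[-0.07,-0.013,-0.005],[0,0,0]],
    [[-0.07,-0.013,-0.007],[0,0,0]],
    [[-0.07,-0.013,-0.007],[0,0,0]],
    [[-0.03,-0.006,0],[0,0,0]]
  ]
}}

```text
t: 14.25
tool_pos: [588.0, -58.5, 73.7]
tool_rot: [0.001, -0.079, 0.997, 0.002]
wrist_force: [-0.2, -0.2, 3.8]
grip_width: 0.3
```

Emit:
{"fn": "apply_moves", "kwargs": {
  "increments": [
    [[0,0,0.1],[0,0,0]],
    [[0.17,0.033,0.05],[0,0,0]],
    [[0.17,0.033,0.1],[0,0,0]],
    [[0.0,0.0,0.1],[0,0,0]],
    [[0,0,0],[0,0,0]]
  ]
}}

```text
t: 14.75
tool_pos: [616.3, -53.6, 108.7]
tool_rot: [-0.005, -0.078, 0.997, 0.002]
wrist_force: [-0.2, -0.3, -0.1]
grip_width: 0.6
```

```bash
python3 st.py;python3 look.py pics/s10.png
```

```text
14.75 world [616.3 -53.6 108.7] dock [43.6 29.4] rot [-0.005 -0.078  0.997  0.002] F [-0.2 -0.3 -0.1]
yellow n 58
px [282.37931034 230.18965517] 279 286 225 236
y 30 theta -0.31 err 2.3
y 24.5 theta -0.32 err 0.8
y 19 theta -0.32 err 0.8
```

View pics/s10.png

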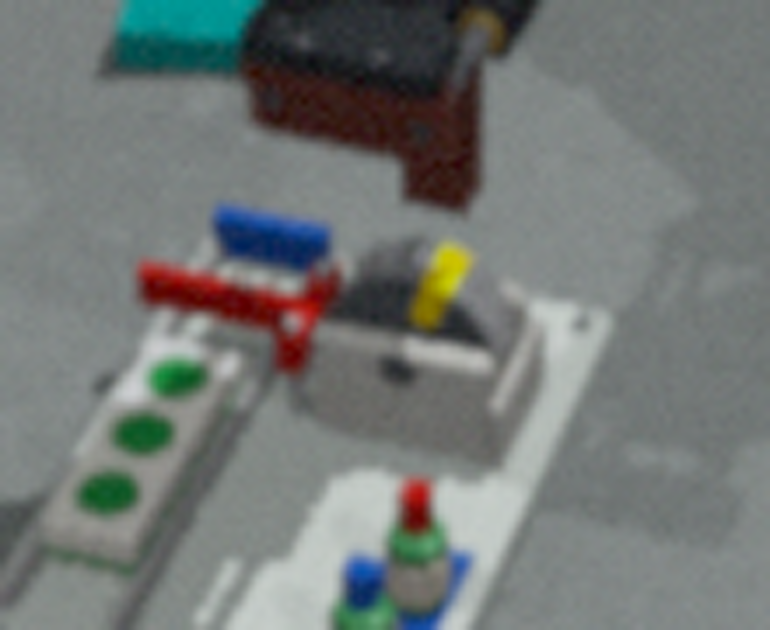

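```bash
cat > ang.py <<'E'
import sys
from h import *
S=pickle.load(open("scene0.pkl","rb"));P=np.load("P.npy")
u=np.array([float(a) for a in sys.argv[1:3]])/7-.5+[220,190];th=np.linspace(-np.pi,np.pi,1441)
for y in(19,30):
    pr=proj(S,d2w(P,np.c_[35-30*np.sin(th),y+0*th,48+30*np.cos(th)]));d=np.hypot(*(pr-u).T);i=d.argmin();print(y,th[i],d[i])
# zoom px predictions of face line r=8..30 and stripe ends for given theta
for t in(-.6,-.45,-.3,-.15,0,.15):
    q=lambda r,y:np.round((proj(S,d2w(P,(35-r*np.sin(t),y,48+r*np.cos(t))))[0]-[220,190]+.5)*7)
    print(t,"face r12",q(12,19),"r30",q(30,19),"stripe mid",q(30,30),"far",q(30,41))
E
python3 ang.py 455 263
```

```text
19 -0.3621558197888235 4.55694398841122
30 -0.3577924966588375 1.3831096651513057
-0.6 face r12 [431. 329.] r30 [458. 302.] stripe mid [468. 283.] far [479. 263.]
-0.45 face r12 [427. 327.] r30 [447. 295.] stripe mid [458. 276.] far [468. 256.]
-0.3 face r12 [422. 324.] r30 [436. 289.] stripe mid [446. 269.] far [456. 250.]
-0.15 face r12 [417. 322.] r30 [424. 284.] stripe mid [434. 265.] far [444. 245.]
0 face r12 [412. 321.] r30 [411. 281.] stripe mid [422. 261.] far [432. 242.]
0.15 face r12 [408. 320.] r30 [399. 279.] stripe mid [410. 260.] far [420. 240.]
```

Emit:
{"fn": "apply_moves", "kwargs": {
  "increments": [
    [[0,0.005,-0.17],[0,-0.004,0]],
    [[0,0,-0.1],[0,0,0]],
    [[0,0,0],[0,0,0]]
  ]
}}

```text
t: 15.1
tool_pos: [613.0, -53.6, 79.6]
tool_rot: [-0.003, -0.078, 0.997, 0.002]
wrist_force: [-0.1, 0.2, 0.1]
grip_width: 0.3
```

```bash
python3 st.py
```

```text
15.1 world [613.  -53.6  79.6] dock [40.4 30. ] rot [-0.003 -0.078  0.997  0.002] F [-0.1  0.2  0.1]
```

Emit:
{"fn": "apply_moves", "kwargs": {
  "increments": [
    [[0,0,-0.055],[0,0,0]],
    [[0,0,0],[0,0,0]],
    [[-0.06,-0.011,-0.005],[0,0,0]],
    [[-0.05,-0.009,-0.003],[0,0,0]],
    [[0,0,0],[0,0,0]],
    [[0,0,0.1],[0,0,0]],
    [[0,0,0.2],[0,0,0]],
    [[0,0,0],[0,0,0]]
  ]
}}

```text
t: 15.9
tool_pos: [601.3, -56.3, 106.4]
tool_rot: [-0.003, -0.078, 0.997, 0.002]
wrist_force: [0.6, -0.9, 0.2]
grip_width: 0.4
```

```bash
python3 st.py;python3 look.py pics/s11.png
```

```text
15.9 world [601.3 -56.3 106.4] dock [28.4 29.5] rot [-0.003 -0.078  0.997  0.002] F [ 0.6 -0.9  0.2]
yellow n 58
px [278.79310345 228.93103448] 276 282 223 235
y 30 theta 0.05 err 2.2
y 24.5 theta 0.01 err 0.7
y 19 theta -0.03 err 0.8
```

View pics/s11.png

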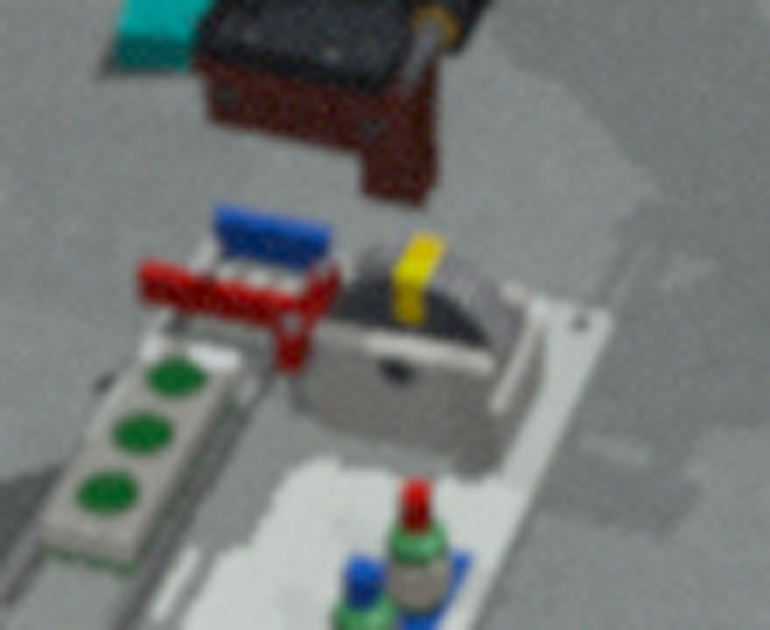

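Emit:
{"fn": "apply_moves", "kwargs": {
  "increments": [
    [[-0.1,-0.35,0.05],[0,0,0]],
    [[-0.11,-0.4,0],[0,0,0]],
    [[-0.11,-0.4,0],[0,0,0]],
    [[-0.1,-0.35,0],[0,0,0]],
    [[0,0,0],[0,0,0]],
    [[0,0,0],[0,0,0]]
  ]
}}

```text
t: 16.55
tool_pos: [552.5, -208.0, 105.3]
tool_rot: [-0.008, -0.08, 0.997, 0.003]
wrist_force: [-0.3, 0.3, -0.1]
grip_width: 0.7
```

```bash
python3 st.py
```

```text
16.55 world [ 552.5 -208.   105.3] dock [ -47.4 -110.7] rot [-0.008 -0.08   0.997  0.003] F [-0.3  0.3 -0.1]
```

Emit:
{"fn": "apply_moves", "kwargs": {
  "increments": [
    [[0.04,-0.08,-0.2],[0,-0.01,0.015]],
    [[0,0,-0.3],[0,0,0]],
    [[0,0,-0.2],[0,0,0]],
    [[0,0,0],[0,0,0]],
    [[0,0,0],[0,0,0]]
  ]
}}

```text
t: 17.05
tool_pos: [557.9, -209.6, 31.8]
tool_rot: [-0.0, -0.096, 0.995, 0.004]
wrist_force: [-0.3, -0.2, 0.1]
grip_width: 0.5
```

```bash
python3 st.py
```

```text
17.05 world [ 557.9 -209.6   31.8] dock [ -42.4 -113.2] rot [-0.    -0.096  0.995  0.004] F [-0.3 -0.2  0.1]
```

Emit:
{"fn": "apply_moves", "kwargs": {
  "increments": [
    [[-0.025,-0.005,-0.075],[0,0,-0.01]],
    [[0,0,0],[0,0,0]],
    [[-0.013,0.07,0],[0,0,0]],
    [[-0.013,0.07,0],[0,0,0]],
    [[0,0,0],[0,0,0]]
  ]
}}

```text
t: 17.55
tool_pos: [554.7, -193.5, 26.6]
tool_rot: [0.002, -0.088, 0.996, 0.004]
wrist_force: [-0.2, -0.0, -0.8]
grip_width: 0.4
```

```bash
python3 st.py;python3 look.py pics/s12.png
```

```text
17.55 world [ 554.7 -193.5   26.6] dock [-42.6 -96.8] rot [ 0.002 -0.088  0.996  0.004] F [-0.2 -0.  -0.8]
yellow n 58
px [278.93103448 228.48275862] 276 283 223 235
y 30 theta 0.04 err 1.8
y 24.5 theta 0.0 err 0.2
y 19 theta -0.03 err 1.3
```

View pics/s12.png

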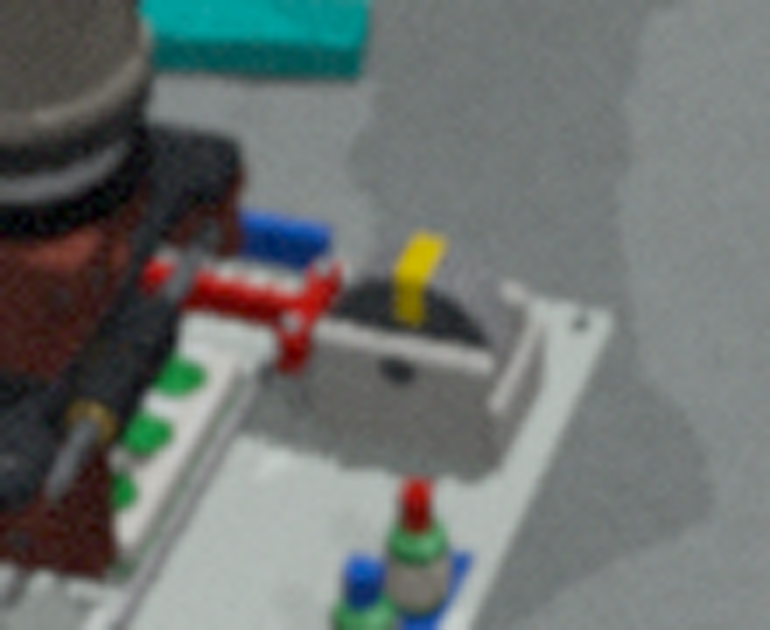

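Emit:
{"fn": "apply_moves", "kwargs": {
  "increments": [
    [[-0.038,0.075,-0.02],[0,0,0]],
    [[-0.015,0.08,0],[0,0,0]],
    [[-0.015,0.08,0],[0,0,0]],
    [[-0.015,0.08,0],[0,0,0]],
    [[-0.015,0.08,0],[0,0,0]],
    [[0,0,0],[0,0,0]]
  ]
}}

```text
t: 18.2
tool_pos: [544.3, -151.2, 25.1]
tool_rot: [0.003, -0.088, 0.996, 0.003]
wrist_force: [0.7, 0.1, 0.9]
grip_width: 1.0
```

```bash
python3 st.py
```

```text
18.2 world [ 544.3 -151.2   25.1] dock [-45.  -53.3] rot [ 0.003 -0.088  0.996  0.003] F [0.7 0.1 0.9]
```

Emit:
{"fn": "apply_moves", "kwargs": {
  "increments": [
    [[-0.013,0.07,0],[0,0,0]],
    [[-0.013,0.07,0],[0,0,0]],
    [[-0.005,0.03,0],[0,0,0]],
    [[0,0,0],[0,0,0]]
  ]
}}

```text
t: 18.6
tool_pos: [541.1, -132.8, 25.2]
tool_rot: [0.003, -0.088, 0.996, 0.003]
wrist_force: [0.6, 0.2, 1.6]
grip_width: 0.7
```

```bash
python3 st.py; python3 - <<'E'
from rig import capture
from h import *
P=np.load("P.npy")
S=capture("scene");T=capture("top")
pts=proj(S,d2w(P,[(-62,85,30),(-28,85,30),(-62,-15,30),(-28,-15,30)]))
zoom(S,220,190,330,280,7,"pics/s13.png",pts);zoom(T,270,175,390,265,6.5,"pics/t13.png")
E
```

```text
18.6 world [ 541.1 -132.8   25.2] dock [-44.8 -34.7] rot [ 0.003 -0.088  0.996  0.003] F [0.6 0.2 1.6]
```

View pics/s13.png

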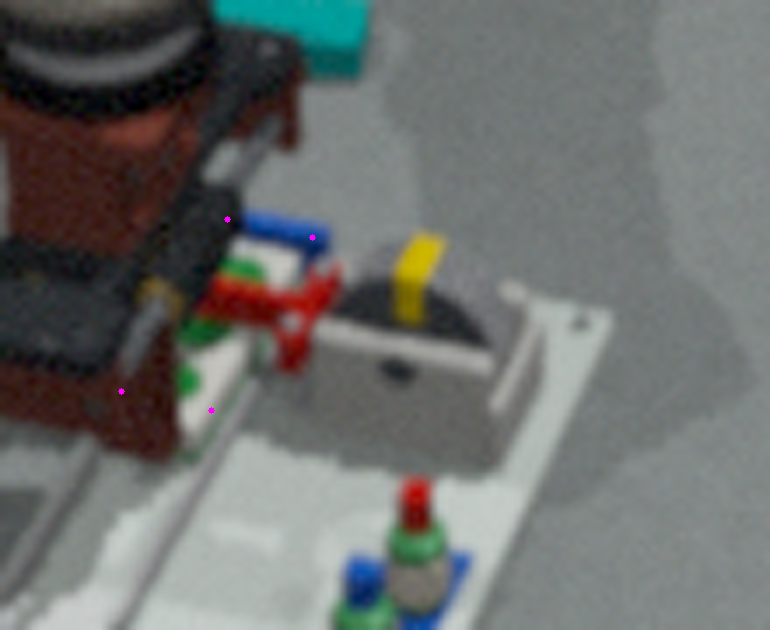

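View pics/t13.png

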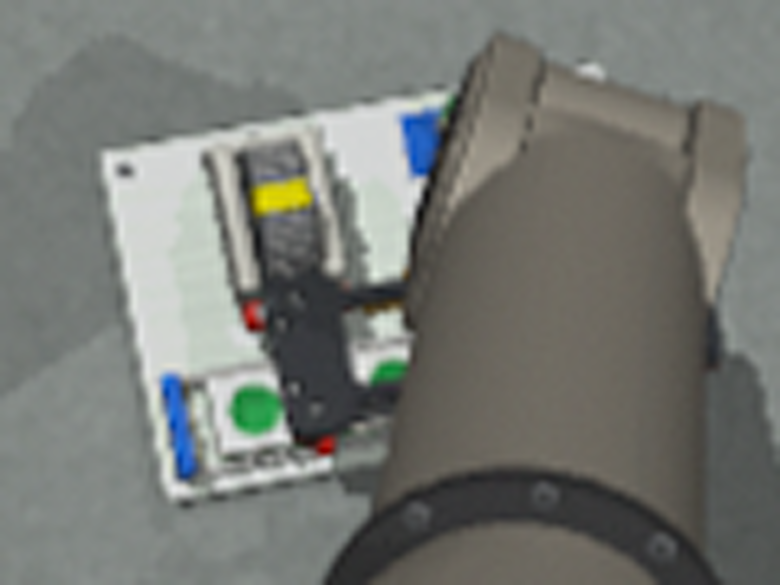

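Emit:
{"fn": "apply_moves", "kwargs": {
  "increments": [
    [[-0.007,0.04,0],[0,0,0]],
    [[-0.004,0.02,0],[0,0,0]],
    [[-0.002,0.015,0],[0,0,0]],
    [[0,0,0],[0,0,0]]
  ]
}}

```text
t: 19.1
tool_pos: [539.8, -126.2, 25.3]
tool_rot: [0.003, -0.087, 0.996, 0.003]
wrist_force: [-1.0, 0.1, -0.1]
grip_width: 0.3
```

```bash
python3 st.py
```

```text
19.1 world [ 539.8 -126.2   25.3] dock [-44.8 -27.9] rot [ 0.003 -0.087  0.996  0.003] F [-1.   0.1 -0.1]
```

Emit:
{"fn": "apply_moves", "kwargs": {
  "increments": [
    [[-0.004,0.02,0],[0,0,0]],
    [[0,0.01,0],[0,0,0]],
    [[0,0,0],[0,0,0]]
  ]
}}

```text
t: 19.4
tool_pos: [539.3, -123.1, 25.2]
tool_rot: [0.003, -0.087, 0.996, 0.003]
wrist_force: [0.0, 0.2, 0.9]
grip_width: 0.6
```

```bash
python3 st.py; python3 - <<'E'
from rig import capture
from h import *
T=capture("top");zoom(T,270,175,390,265,6.5,"pics/t14.png")
E
```

```text
19.4 world [ 539.3 -123.1   25.2] dock [-44.8 -24.8] rot [ 0.003 -0.087  0.996  0.003] F [0.  0.2 0.9]
```

View pics/t14.png

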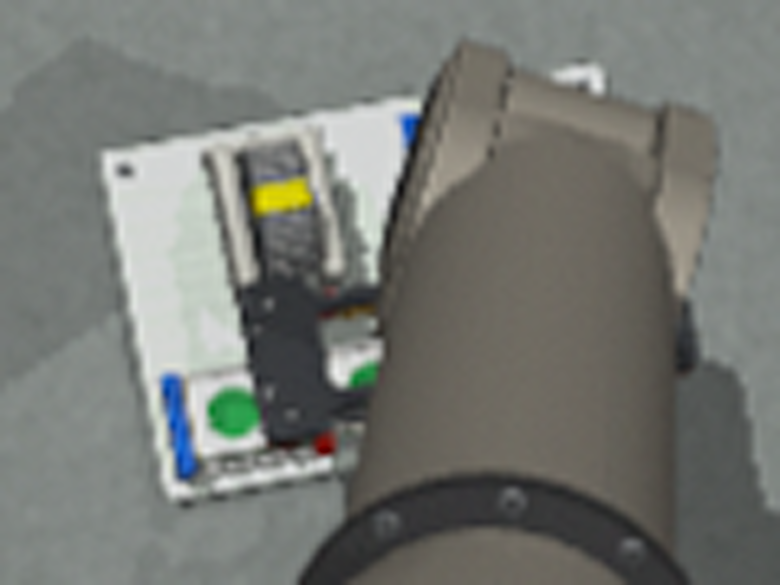

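Emit:
{"fn": "apply_moves", "kwargs": {
  "increments": [
    [[-0.002,0.015,0],[0,0,0]],
    [[0,0.0,0],[0,0,0]]
  ]
}}

```text
t: 19.65
tool_pos: [539.5, -122.3, 25.4]
tool_rot: [0.003, -0.087, 0.996, 0.002]
wrist_force: [0.2, -0.1, 0.6]
grip_width: 0.8
```

```bash
python3 st.py
```

```text
19.65 world [ 539.5 -122.3   25.4] dock [-44.4 -24. ] rot [ 0.003 -0.087  0.996  0.002] F [ 0.2 -0.1  0.6]
```

Emit:
{"fn": "apply_moves", "kwargs": {
  "increments": [
    [[-0.002,0.015,0],[0,0,0]],
    [[0,0.0,0],[0,0,0]]
  ]
}}

```text
t: 19.85
tool_pos: [539.9, -122.2, 25.7]
tool_rot: [0.004, -0.086, 0.996, 0.001]
wrist_force: [0.1, -0.6, 0.1]
grip_width: 0.1
```

```bash
python3 st.py
```

```text
19.85 world [ 539.9 -122.2   25.7] dock [-44.1 -24. ] rot [ 0.004 -0.086  0.996  0.001] F [ 0.1 -0.6  0.1]
```

Emit:
{"fn": "apply_moves", "kwargs": {
  "increments": [
    [[-0.012,0.04,0],[0,0,0]]
  ]
}}

```text
t: 19.95
tool_pos: [539.9, -121.7, 26.2]
tool_rot: [0.006, -0.085, 0.996, -0.001]
wrist_force: [3.5, -17.3, 0.1]
grip_width: 0.5
```

```bash
python3 st.py; python3 - <<'E'
from rig import capture
from h import *
P=np.load("P.npy")
T=capture("top");zoom(T,270,175,390,265,6.5,"pics/t15.png")
E
python3 st.py
```

```text
19.95 world [ 539.9 -121.7   26.2] dock [-43.9 -23.5] rot [ 0.006 -0.085  0.996 -0.001] F [  3.5 -17.3   0.1]
20.0 world [ 539.9 -121.9   26.4] dock [-44.  -23.7] rot [ 0.006 -0.085  0.996 -0.001] F [  1.9 -10.5   0.3]
```

View pics/t15.png

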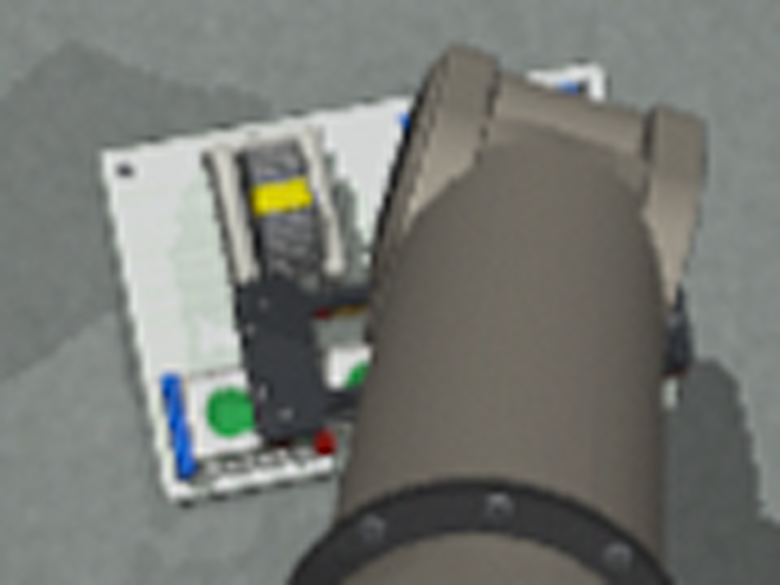

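Against the stop: 17 N with no further travel, and the picture shows the cartridge's end touching the blue stop at zoomed (190,420), with the yellow mark at (283,196). I'll back off and lift.

Emit:
{"fn": "apply_moves", "kwargs": {
  "increments": [
    [[0.02,-0.1,0],[0,0,0]],
    [[0.04,-0.2,0],[0,0,0]],
    [[0.04,-0.2,0],[0,0,0]],
    [[0,0,0.3],[0,0,0]],
    [[0,0,0.4],[0,0,0]],
    [[0,-0.4,0.4],[0,0,0]],
    [[0,-0.45,0.2],[0,0,0]],
    [[0,-0.45,0.1],[0,0,0]]
  ]
}}

```text
t: 20.8
tool_pos: [547.6, -290.4, 163.9]
tool_rot: [0.0, -0.093, 0.996, 0.005]
wrist_force: [0.2, -0.2, -0.6]
grip_width: 0.6
```

Emit:
{"fn": "apply_moves", "kwargs": {
  "increments": [
    [[-0.1,-0.45,0.1],[0,0,0]],
    [[-0.1,-0.45,0],[0,0,0]],
    [[0,0,0],[0,0,0]],
    [[0,0,0],[0,0,0]]
  ]
}}

```text
t: 21.2
tool_pos: [525.2, -389.7, 176.8]
tool_rot: [0.002, -0.09, 0.996, 0.005]
wrist_force: [0.5, 0.7, 0.8]
grip_width: 0.5
```

```bash
python3 st.py; python3 look.py pics/s16.png; python3 - <<'E'
from rig import capture
from h import *
T=capture("top");zoom(T,270,175,390,265,6.5,"pics/t16.png")
P=np.load("P.npy")
m=cv2.inRange(cv2.cvtColor(T["image"],cv2.COLOR_RGB2HSV),(50,100,60),(80,255,255));m[:215]=0;m[255:]=0;m[:,:295]=0;m[:,:][:,380:]=0
n,l,st,ce=cv2.connectedComponentsWithStats(m)
Ki=np.linalg.inv(T["intrinsics"]);o=-T["R"].T@T["t"]
for i in range(1,n):
    d=T["R"].T@Ki@np.array([*ce[i],1]);X=o+d*(30-o[2])/d[2];c,s=np.cos(P[2]),np.sin(P[2]);e=X[:2]-P[:2]
    print(st[i][4],[c*e[0]+s*e[1],-s*e[0]+c*e[1]])
E
```

```text
21.2 world [ 525.2 -389.7  176.8] dock [-107.6 -284.3] rot [ 0.002 -0.09   0.996  0.005] F [0.5 0.7 0.8]
yellow n 57
px [278.8245614  228.56140351] 276 282 223 235
y 30 theta 0.05 err 1.8
y 24.5 theta 0.01 err 0.3
y 19 theta -0.03 err 1.2
40 [np.float64(-44.80841582318921), np.float64(4.122336843941247)]
23 [np.float64(-44.87621060266645), np.float64(38.91575731367228)]
41 [np.float64(-45.531304693924724), np.float64(66.1948178359173)]
```

View pics/s16.png

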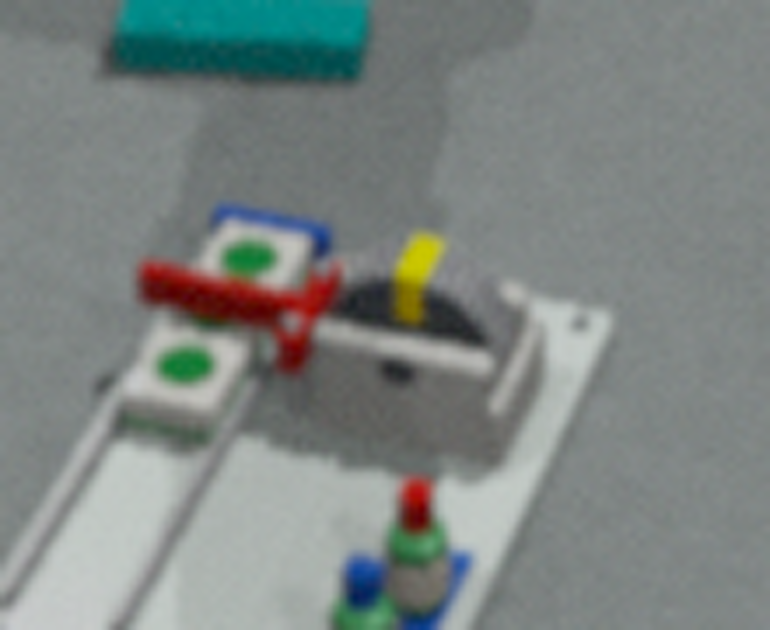

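View pics/t16.png

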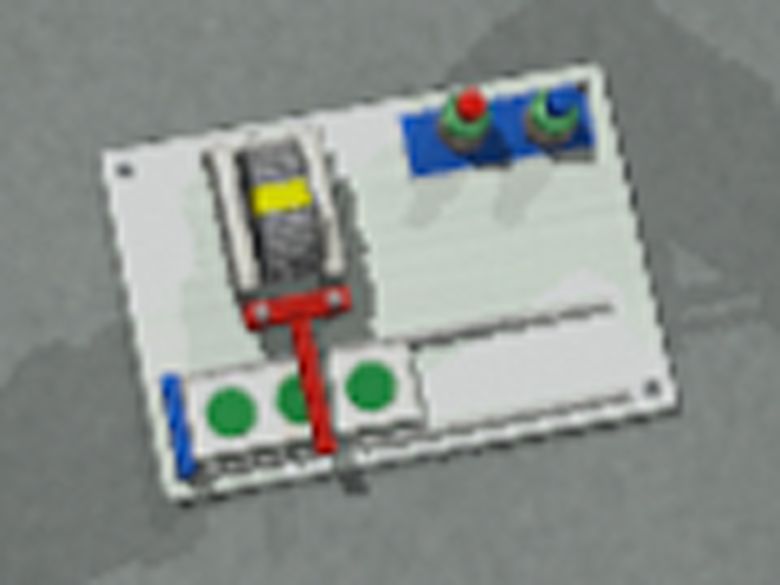

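Emit:
{"fn": "apply_moves", "kwargs": {
  "increments": [
    [[0,0,0.3],[0,0,0]],
    [[0,0,0.2],[0,0,0]],
    [[0,0,0],[0,0,0]],
    [[0,0,0],[0,0,0]],
    [[0,0,0],[0,0,0]]
  ]
}}

```text
t: 21.8
tool_pos: [527.0, -379.6, 224.1]
tool_rot: [-0.0, -0.096, 0.995, 0.008]
wrist_force: [-0.1, -0.1, 0.0]
grip_width: 0.5
```

```bash
python3 - <<'E'
from rig import capture
from h import *
S=capture("scene");cv2.imwrite("pics/s17.png",S["image"][:,:,::-1])
E
```

```text
(no output)
```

View pics/s17.png

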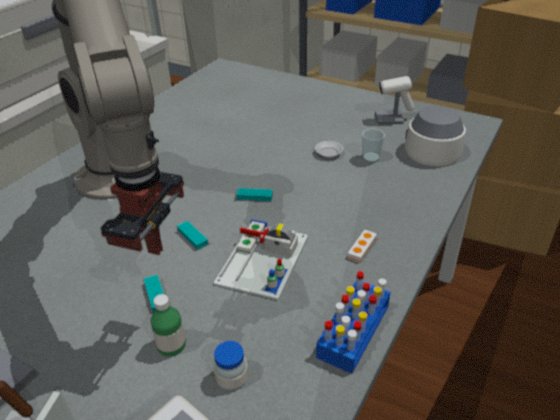

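The bottle (165,325), jar (230,365), beaker, dish, spare and vials stand where they were, and the gripper at (140,215) is clear of everything.

```bash
python3 -c "
from rig import job
print(job.close_job())"
```

```text
the job is handed in; nothing more can be done
None
```

The job is done and handed in at about 22 s of the 64 s allowed.

**Wheel:** I rolled it with light fingertip strokes of about 4–5 N, the last one shorter than the others. In the images the mark reached the top once, went round again, and stopped at the top the second time. The last look put it at 0.0 ± 0.1 rad from the top.

**Cartridge:** I then pushed it under the raised gate. It met the blue end stop, where the wrist force rose to 17 N and it went no further. After I backed off, its discs put its centre at dock (-45, +35) mm, which matches home to about 1 mm.

**Clearance:** The arm finished at 224 mm height with no force on it. The bystanders look unmoved in the last picture, judged by eye rather than measured.

**Disagreements:** My dock pose from the two cameras differed by 4–5 mm between views. I used the combined fit, and it was accurate enough throughout. One automatic reading of the mark was thrown off by a yellow part of the gripper, so I measured it from the picture instead.

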